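# Set up the bench magnifier over a swab pack

## Robot

A 6-joint arm with a two-finger parallel gripper is mounted at the origin on a cart in front of the work surface, level with it; the furniture and walls round the work are solid. World frame = base frame: x ahead of the robot, y to its left, z up, the work surface at z = 0. Lengths are in m, angles in rad, forces in N, time in s.
With the tool pointing down it reaches from about 0.35 to 0.85 m from the base axis. Payload 8.1 kg.
Tool frame: the origin (TCP) lies at the very end of the fingers, on their centre line; the grasp point (between the pads) lies 19 mm behind it; z points along the fingers, y is the line along which they close (so a half turn about z gives the same grasp; the last joint's range is limited). The gripper opens to 93 mm and grips with 3 to 60 N. Pads are 15 mm wide; open, the fingers measure 128 mm over their backs; the gripper's body (75 mm by 188 mm) begins 65 mm behind the grasp point.
Start: joints at [-0.085, 0.13, 1.488, -0, 1.523, -0.085], TCP at [0.6, 0, 0.219] pointing down, gripper open.
Joint ranges: [-2.96, 2.96], [-0.89, 2.26], [0.02, 2.5], [-1.34, 4.48], [0, 2.73], [-2.66, 2.66]. Speed limits (rad/s): [2.39, 2.39, 2.79, 3.14, 3.14, 3.14].

## Interface

Orientations are given as a rotation vector (axis times angle).
In Python, from plant import robot, imaging gives the robot as it stands.
- The arm moves only by the tool jog_arm, never from a script. Its argument "rows" is a list of rows, each a list of 2 entries, a list of its own where there are three numbers: the shift along the tool's x, y, z each as a share of 0.2 m, from -1 to 1, then the turn, a rotation vector about the tool's x, y, z each as a share of pi/2 rad, from -1 to 1. A call has 1 to 5 rows; each row is the pose to reach, as a shift and turn from the pose commanded when the call began, along the tool's axes at that moment; what a row does not reach only later rows make up. A row lasts 1/10 s, in which the tool goes at most 50 mm and 8.59 degrees, less where a joint would pass 70% of its speed; a pose out of reach is approached as far as the arm can. A call with a number of a shift or a turn outside -1 to 1 is refused whole. A call with a gripper value outside its range is refused whole. "hand" is the closure, from -1 (fully open) to 1 (shut), set as the call begins (left out, the last holds). The fingers move at their own pace and stop on an object; "squeeze" is the grip in N (left out, the last holds). Time passes only in rows, so rows that repeat a pose let the fingers close. It gives the time, the measured TCP pose, the force, the opening and the grip force at its end, in the units of the state.
- robot.read_state(): the state, without advancing time (a new reading comes with each control period).
- imaging.read_camera(name): name is "scene" or "side" or "wrist"; returns a dict with "frame" (400x640x3 uint8, red, green, blue), "vertical_fov" (degrees; the focal length in pixels is half the picture's height over the tangent of half this angle, whatever the lens; pixels are square), "cx", "cy" (the principal point, pixels), "R" (3x3) and "t" (3): a world point X has camera coordinates R X + t. Camera axes: x right, y down, z forward; pixel columns grow to the right and rows downward; lengths in m; the calibration is good to about 2 mm. A picture is of the moment at which its call begins. There is no depth.
- robot.close_job(): hands the job in; it is judged then, once.
The state is a dict: "t": time; "q": joint angles; "dq": joint speeds; "joint_torque": joint torques, N m; "tool_pos": TCP position; "orientation": TCP orientation; "force": force on the tool from outside, world axes, zero at the start; "wrist_torque": the same for the moment, N m; "opening": finger opening in m; "gripper_force": force on a finger pad.
Only numpy, scipy, OpenCV 4.12 (cv2) and the standard library are available. Lean on these libraries where they do the work, as an engineer would, in place of code of your own. Each camera call takes 0.05 s, during which the arm holds its last target. There are 200 camera calls.

## Task

Get the green-striped swab pack ready for a seal check: lay it flat in the middle of the black disc on the magnifier's base, swing the magnifier so that its lens is centred above the disc, and tilt the lens down until it is level with the worktop. Leave the orange-striped pack and the bottles undisturbed, and let go of everything.

Things in the scene. Friction and masses are not known exactly. Their poses are not given: they have to be found in the camera images.
- magnifier: fixed bench magnifier: white base plate 260 x 130 mm, 12 mm high, with an upright column (24 mm thick) that carries the swinging arm at height 150 mm. Origin: foot of the column axis on the worktop; the base reaches from 55 mm behind it (+x) to 205 mm in front (-x), z up. Its -x axis points from the column to the black disc
- stage (a point): centre of the top face of the black round disc (112 mm across) on the base, 15 mm above the worktop, 140 mm from the column axis along the magnifier's -x axis
- mag_swing (a joint): swing of the magnifier arm about the column, rad, stiff enough to stay where it is left: 0 = arm along the magnifier's -x axis, lens over the disc; positive = swung clockwise seen from above (towards the robot's left); stops at -1.7 and 1.7
- mag_tilt (a joint): tilt of the lens head about the horizontal hinge at the arm's end, rad, stiff enough to stay: 0 = level, positive = handle and lens tipped up, negative = tipped below level; stops at -0.6 and 1.2
- tilt_hinge (a point): centre of the tilt hinge at the end of the arm: 85 mm from the column axis, 150 mm above the worktop; the hinge axis is horizontal and square to the arm
- lens (a point): centre of the lens, 55 mm from the tilt hinge; the white lens ring is 90 mm across and 14 mm thick; z is square to the lens, -x points outward along the arm to the handle
- grip (a point): middle of the black round handle (rod 16 mm thick, free for about 60 mm of length, pointing straight outward from the lens ring), 140 mm from the tilt hinge and 225 mm from the column axis when level; -x points outward along the rod
- green_pack: white swab pack with a green stripe, 42 x 88 x 11 mm (x, y, z), flat; origin at the centre of its underside, z up, y along its length. It and the orange pack may swap places
- orange_pack: pale yellow-green swab pack with an orange stripe, 42 x 88 x 11 mm; origin at the centre of its underside; leave alone
- green_bottle: white reagent bottle with a green cap, 43 mm across, 84 mm high; origin at the centre of its underside; bystander
- yellow_bottle: white reagent bottle with a yellow cap, 43 mm across, 84 mm high; origin at the centre of its underside; bystander
There are look-alikes about, which are no part of the job. What is shaped like the green_pack but brown or turquoise is not meant.

How it is judged:
At the end, for the whole second after the job is handed in: The green-striped pack lies flat and at rest on the black disc, its centre within 20 mm of the disc's centre; the lens centre is within 20 mm (horizontally) of the disc's centre and the lens is level within 0.09 rad (5 degrees); the orange-striped pack is within 20 mm of where it started (horizontal distance between each of green_pack, lens and stage below 0.02 m and z of green_pack in the frame of stage between -0.004 and 0.006 m and angle between green_pack's own z axis and vertical below 0.1 rad and linear speed of green_pack below 0.02 m/s and value of joint mag_tilt between -0.09 and 0.09 rad and distance of orange_pack from where it was at the start of the episode below 0.02 m); the robot touches nothing.
It fails at once if the orange-striped pack is moved more than 30 mm (distance of orange_pack from where it was at the start of the episode above 0.03 m).
It fails at once if a reagent bottle is moved more than 30 mm or tipped over (distance of any of green_bottle, yellow_bottle from where it was at the start of the episode above 0.03 m or angle between any of green_bottle, yellow_bottle's own z axis and vertical above 0.5 rad).
It also fails if it takes over 48 s, if anything falls off the work surface, if the arm or the gripper's body presses on something with over 40 N, if the wrist force passes 120 N, or if a joint passes its speed limit or range.

## Working session

There is one attempt and no reset: what is moved stays moved. The work goes in short steps, Python scripts to look and compute and a tool call to move; the robot and the scene stay as the last step left them, time stands still between calls to the robot, and variables do not carry over. Pictures are saved under pics/ and viewed, at most 10 in all, crops included, and the job is handed in when it is done.

Besides the shell and the picture viewer there is one more tool, called by a JSON object that holds its "fn" and its "kwargs", one argument or row to a line. jog_arm: Moves the arm, as the interface text tells. Its arguments: {"type":"object","properties":{"rows":{"type":"array"},"hand":{"type":"number"},"squeeze":{"type":"number"}},"required":["rows"]}

```bash
mkdir -p pics; cat > h.py <<'E'
import numpy as np, cv2, pickle
from plant import robot, imaging
def snap(n,tag):
    c=imaging.read_camera(n); cv2.imwrite(f'pics/{tag}.png',c['frame'][:,:,::-1]); pickle.dump(c,open(f'pics/{tag}.pkl','wb')); return c
def load(tag): return pickle.load(open(f'pics/{tag}.pkl','rb'))
def K(c):
    f=c['frame'].shape[0]/2/np.tan(np.radians(c['vertical_fov'])/2)
    return f
def ray(c,p):
    R=np.array(c['R']);t=np.array(c['t']);d=R.T@np.array([(p[0]-c['cx'])/K(c),(p[1]-c['cy'])/K(c),1]); return -R.T@t,d/np.linalg.norm(d)
def onz(c,p,z):
    o,d=ray(c,p); return o+d*(z-o[2])/d[2]
def tri(*cp):
    A=np.zeros((3,3));b=np.zeros(3)
    L=[ray(c,p) for c,p in cp]
    for o,d in L:
        M=np.eye(3)-np.outer(d,d);A+=M;b+=M@o
    x=np.linalg.solve(A,b); return x,[np.linalg.norm((np.eye(3)-np.outer(d,d))@(x-o)) for o,d in L]
def proj(c,X):
    q=np.array(c['R'])@np.array(X)+np.array(c['t']); return K(c)*q[:2]/q[2]+[c['cx'],c['cy']]
E
python3 - <<'E'
from h import *
for n in ('scene','side','wrist'):
    c=snap(n,n+'0'); print(n,c['vertical_fov'],c['cx'],c['cy'],(-np.array(c['R']).T@np.array(c['t'])).round(3))
s=robot.read_state(); print(s)
a=[cv2.imread(f'pics/{n}0.png') for n in ('scene','side')]
E
```

```text
scene 56.434130127859774 310.1161773271921 200.78307994584463 [-0.025  0.567  0.825]
side 50.38618734248991 311.1625484575452 200.73077109101558 [-0.166 -0.999  1.092]
wrist 59.342698964899164 316.14325461067966 199.93710375320157 [0.6   0.07  0.384]
{'t': 0.15, 'q': array([-8.54080321e-02,  1.31004959e-01,  1.48903411e+00, -3.06887357e-06,
        1.52301806e+00, -8.54072717e-02]), 'dq': array([-0.00020795, -0.00200668, -0.00312099,  0.00038696, -0.00207467,
       -0.00012098]), 'joint_torque': array([ 8.59073725e-05, -5.60473788e+01, -4.92333663e+01,  7.68201635e-02,
        3.05504061e-02, -1.41810942e-04]), 'tool_pos': array([5.99550089e-01, 5.48815138e-05, 2.17815379e-01]), 'orientation': array([-2.22065127e+00, -2.22064991e+00,  1.48508460e-03]), 'force': array([-0.77060496, -0.15444444, -0.25491683]), 'wrist_torque': array([ 0.00156465, -0.05772273,  0.00785731]), 'gripper_force': 0.0, 'opening': 0.09268451679746002}
```

View pics/scene0.png

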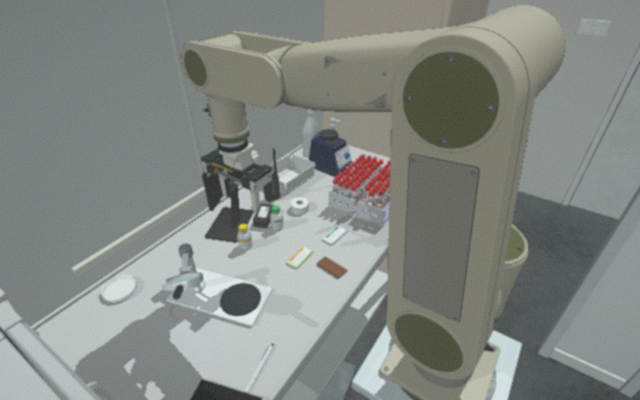

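View pics/side0.png

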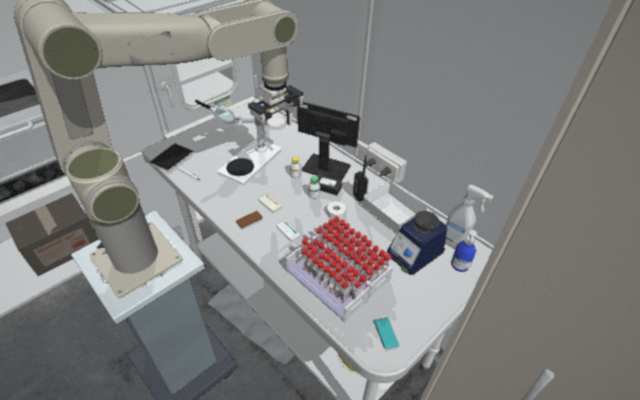

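View pics/wrist0.png

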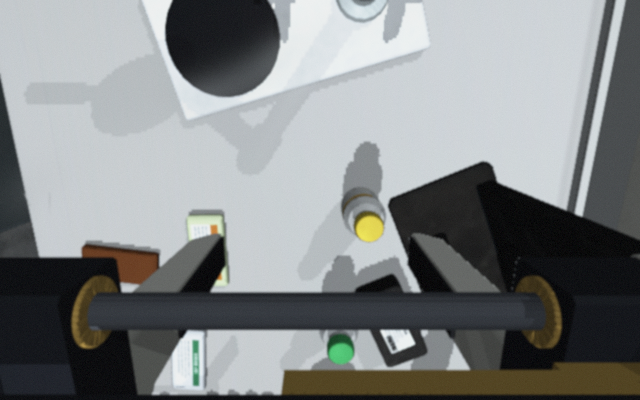

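The scene view shows the magnifier base with its disc at about (241,299). The packs are orange at (300,257), white/green at (335,234) and brown at (332,268). The side view shows the same items: disc (240,166), orange (270,202), green (288,230), brown (249,219), and a turquoise pack at (387,333). In the wrist view the disc is at (222,40), the green-striped pack at (190,360) and the orange at (207,240). The white pack with the green stripe fits the description. I'll confirm it in an enlarged crop.

```bash
python3 - <<'E'
from h import *
s,d,w=load('scene0'),load('side0'),load('wrist0')
print('green',tri((s,(335,234)),(d,(288,230))),'disc',tri((s,(241,299)),(d,(240,166)),(w,(222,40))))
print('orange',tri((s,(300,257)),(d,(270,202))), 'ybot cap',tri((s,(243,229)),(d,(296,159)),(w,(369,227))),'gcap',tri((s,(276,210)),(d,(315,180)),(w,(341,348))))
def crop(t,x,y,ww,hh,k): return cv2.resize(cv2.imread(f'pics/{t}.png')[y:y+hh,x:x+ww],None,fx=k,fy=k,interpolation=cv2.INTER_CUBIC)
a=crop('scene0',160,235,120,90,3.3333); b=crop('side0',185,90,120,90,3.3333)
e=crop('scene0',280,215,80,60,5); f=crop('side0',235,185,80,60,5)
cv2.imwrite('pics/m0.png',np.vstack([np.hstack([a,b]),np.hstack([e,f])]))
E
```

```text
green (array([ 0.43700317, -0.23918304,  0.00366887]), [np.float64(0.000162594882085414), np.float64(0.00016259488208535247)]) disc (array([0.50722314, 0.13612813, 0.01259666]), [np.float64(0.002185560447732714), np.float64(0.0023548630631993147), np.float64(0.0018897131234112692)])
orange (array([ 0.4748126 , -0.09066121,  0.00158409]), [np.float64(0.002299818135324606), np.float64(0.0022998181353246433)]) ybot cap (array([ 0.64968366, -0.03561786,  0.0732348 ]), [np.float64(0.003811459378629406), np.float64(0.0034904250434860556), np.float64(0.0019509485753202598)]) gcap (array([ 0.62559333, -0.16871632,  0.0710093 ]), [np.float64(0.0026950306847347066), np.float64(0.0018157412248011018), np.float64(0.0014922825490478338)])
```

View pics/m0.png

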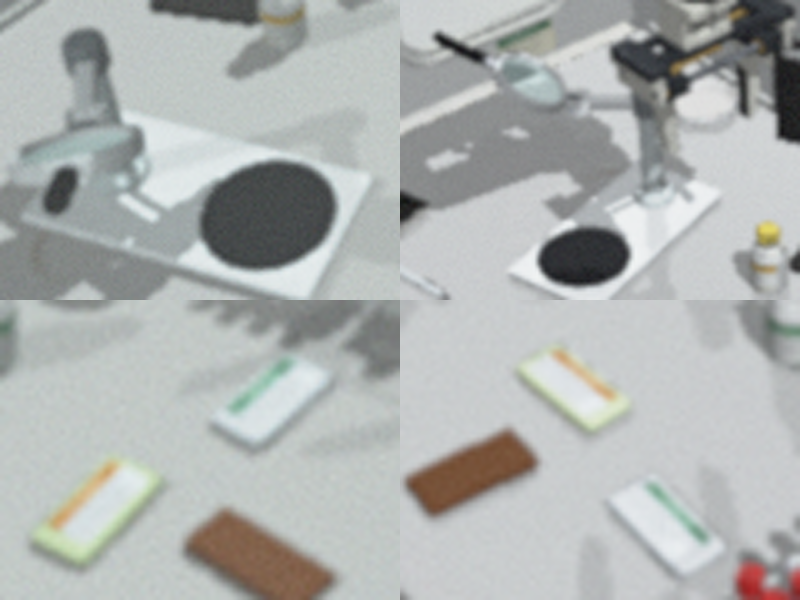

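The crops confirm it: the white pack with the green stripe is at scene (334,235) and side (288,230), and measures (0.437,-0.239). The orange-edged pack and the brown one are separate. The magnifier arm is swung to the robot's left, with its handle tipped up. Next I'll estimate the magnifier geometry and the pack yaw.

```bash
python3 - <<'E'
from h import *
s,d,w=load('scene0'),load('side0'),load('wrist0')
S=lambda x,y:(160+x*.3,235+y*.3); D=lambda x,y:(185+(x-400)*.3,90+y*.3)
S2=lambda x,y:(280+x/5,215+(y-300)/5); D2=lambda x,y:(235+(x-400)/5,185+(y-300)/5)
for n,p in dict(c1=(372,180),c2=(300,298),c3=(130,110),c4=(22,218)).items(): print(n,onz(s,S(*p),.012).round(3))
print('disc s',onz(s,S(268,215),.015),'d',onz(d,D(584,256),.015),'w',onz(w,(222,40),.015))
print('handle',tri((s,S(62,190)),(d,D(467,51)))); print('lens',tri((s,S(72,150)),(d,D(533,80))))
print('handle tip d @z', [onz(d,D(437,37),z).round(3) for z in (.2,.25)])
print('green s',[onz(s,S2(*p),.011).round(3) for p in ((290,355),(332,378),(258,440),(212,420))],'d',[onz(d,D2(*p),.011).round(3) for p in ((656,475),(722,547),(682,577),(610,500))])
print('orange s',[onz(s,S2(*p),.011).round(3) for p in ((112,458),(162,480),(82,560),(32,540))])
print('w corners base',onz(w,(188,118),.012),onz(w,(428,46),.012), 'col foot', onz(w,(362,0),.012))
print('w green', onz(w,(172,388),.011),onz(w,(206,388),.011))
E
```

```text
c1 [0.459 0.064 0.012]
c2 [0.431 0.184 0.012]
c3 [0.687 0.123 0.012]
c4 [0.669 0.254 0.012]
disc s [0.50346851 0.14110448 0.015     ] d [0.5057096 0.1319436 0.015    ] w [0.50822103 0.13381826 0.015     ]
handle (array([0.49284852, 0.30461886, 0.21680702]), [np.float64(0.0012195313031842874), np.float64(0.0012195313031841425)])
lens (array([0.54732434, 0.26090945, 0.17693831]), [np.float64(0.00017113393727184736), np.float64(0.00017113393727159092)])
handle tip d @z [array([0.497, 0.38 , 0.2  ]), array([0.46 , 0.303, 0.25 ])]
green s [array([ 0.446, -0.272,  0.011]), array([ 0.411, -0.268,  0.011]), array([ 0.42 , -0.189,  0.011]), array([ 0.454, -0.189,  0.011])] d [array([ 0.458, -0.205,  0.011]), array([ 0.448, -0.285,  0.011]), array([ 0.411, -0.287,  0.011]), array([ 0.42 , -0.202,  0.011])]
orange s [array([ 0.487, -0.124,  0.011]), array([ 0.45 , -0.125,  0.011]), array([ 0.451, -0.043,  0.011]), array([ 0.486, -0.039,  0.011])]
w corners base [0.4673182  0.05988627 0.012     ] [0.70962175 0.12893666 0.012     ] col foot [0.64341224 0.16960482 0.012     ]
w green [ 0.41564439 -0.27635561  0.011     ] [ 0.45912665 -0.27627603  0.011     ]
```

{"fn": "jog_arm", "kwargs": {
  "rows": [
    [[-1,-0.82,0],[0,0,0]],
    [[-1,-0.82,0],[0,0,0]],
    [[-1,-0.82,0],[0,0,0]],
    [[-1,-0.82,0],[0,0,0]],
    [[-1,-0.82,0],[0,0,0]]
  ],
  "hand": -1
}}

```text
t: 0.65
tool_pos: [0.4399, -0.1943, 0.2184]
orientation: [-2.221, -2.222, 0.0]
force: [0.1, -0.9, 0.2]
opening: 0.0928
gripper_force: 0.0
```

{"fn": "jog_arm", "kwargs": {
  "rows": [
    [[-0.5,0,0],[0,0,0]],
    [[-0.5,0,0],[0,0,0]],
    [[-0.5,0,0],[0,0,0]],
    [[-0.5,0,0],[0,0,0]]
  ]
}}

```text
t: 1.05
tool_pos: [0.4408, -0.294, 0.218]
orientation: [-2.223, -2.218, -0.0]
force: [-0.3, 0.3, 1.1]
opening: 0.0928
gripper_force: 0.0
```

```bash
python3 - <<'E'
from h import *
w=snap('wrist','wrist1'); snap('scene','scene1'); d=snap('side','side1'); s=robot.read_state(); print(s['t'],s['tool_pos'],s['orientation'])
m=cv2.imread('pics/wrist1.png')
x=cv2.resize(m[100:350,180:500],None,fx=2,fy=2,interpolation=cv2.INTER_CUBIC); cv2.imwrite('pics/m1.png',x)
y=cv2.imread('pics/side1.png')[80:180,190:290]; z=cv2.imread('pics/scene1.png')[230:330,160:280]
E
```

```text
1.2 [ 0.4417031  -0.29207737  0.21851297] [-2.21966517e+00 -2.22244115e+00 -4.64780846e-04]
```

View pics/m1.png

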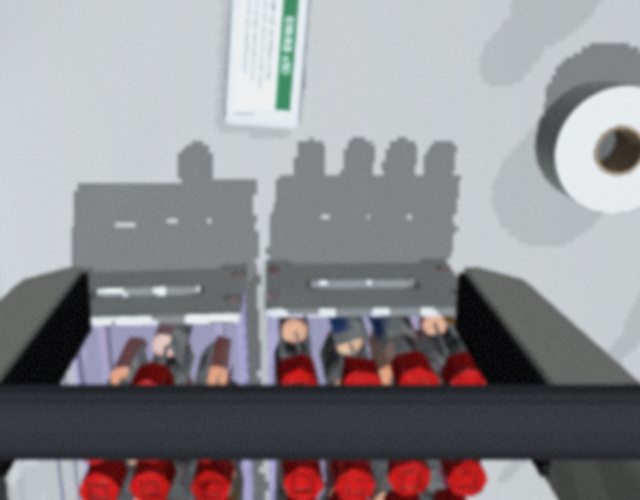

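The crop shows the green-striped pack's near end at about wrist (310,162), and the tube rack just behind it, with its near edge at about (310,250). Now I'll segment the pack precisely.

```bash
python3 - <<'E'
from h import *
w=load('wrist1'); s=load('scene1'); d=load('side1')
m=cv2.cvtColor(w['frame'],cv2.COLOR_RGB2HSV).astype(int); f=w['frame'].astype(int)
print('bg',f[120,260],'pack',f[140,300],f[110,302])
mask=((f.min(2)>f[120,260].min()+14)|((m[...,1]>110)&(m[...,0]>40)&(m[...,0]<90))).astype(np.uint8)
mask[:, :280]=0; mask[:,350:]=0; mask[175:]=0
mask=cv2.morphologyEx(mask,cv2.MORPH_CLOSE,np.ones((7,7)))
c=max(cv2.findContours(mask,0,2)[0],key=cv2.contourArea); r=cv2.minAreaRect(c); print(r)
P=np.array([onz(w,p,.011) for p in cv2.boxPoints(r)]); print(P.round(4)); print('mean',P.mean(0))
e=[np.linalg.norm(P[i]-P[i-1]) for i in range(4)]; print('sides',e)
v=P[1]-P[0] if np.linalg.norm(P[1]-P[0])>.06 else P[2]-P[1]; print('yaw long',np.degrees(np.arctan2(v[1],v[0])))
ct=proj(w,P.mean(0)); print(ct, proj(s,P.mean(0)), proj(d,P.mean(0)))
print('tri',tri((w,r[0]),(load('side0'),(288.4,230))),tri((w,r[0]),(load('side0'),(288.4,230)),(load('scene0'),(334.4,234.4))))
print('rack edge top', [onz(w,(310,250),z).round(3) for z in (.05,.1)],[onz(w,(310,290),z).round(3) for z in (.1,.13)])
print('axis',np.array(w['R'])[2])
E
```

```text
bg [205 211 214] pack [238 240 240] [228 232 234]
((313.2283935546875, 121.30203247070312), (35.40978240966797, 80.93665313720703), 4.085616588592529)
[[ 0.4162 -0.278   0.011 ]
 [ 0.4236 -0.1962  0.011 ]
 [ 0.4593 -0.1987  0.011 ]
 [ 0.454  -0.2808  0.011 ]]
mean [ 0.43826949 -0.23838901  0.011     ]
sides [np.float64(0.03784713860035137), np.float64(0.08213167926691785), np.float64(0.03576835312053788), np.float64(0.08225922058233076)]
yaw long 84.85307795953717
[313.16187673 122.44337047] [334.65457263 232.35257407] [288.10087175 228.21361226]
tri (array([ 0.43876061, -0.23795741,  0.00107086]), [np.float64(0.0006390171342619097), np.float64(0.0006390171342616141)]) (array([ 0.43870888, -0.23814692,  0.00165227]), [np.float64(0.0007488641149025185), np.float64(0.0006102189437838276), np.float64(0.00023954042881419097)])
rack edge top [array([ 0.435, -0.364,  0.05 ]), array([ 0.436, -0.343,  0.1  ])] [array([ 0.436, -0.382,  0.1  ]), array([ 0.436, -0.365,  0.13 ])]
axis [-0.00128868 -0.25155202 -0.96784292]
```

{"fn": "jog_arm", "kwargs": {
  "rows": [
    [[0.27,-0.015,0.2],[0,0,0.05]],
    [[0.27,-0.015,0.4],[0,0,0.05]],
    [[0.27,-0.015,0.65],[0,0,0.05]],
    [[0.27,-0.015,0.88],[0,0,0.05]],
    [[0.27,-0.015,0.88],[0,0,0.05]]
  ]
}}

```text
t: 1.7
tool_pos: [0.4337, -0.2342, 0.0358]
orientation: [-2.295, -2.127, 0.004]
force: [-0.3, 1.1, -1.1]
opening: 0.093
gripper_force: 0.0
```

```bash
python3 - <<'E'
from h import *
from scipy.spatial.transform import Rotation as R
s=robot.read_state(); print(s['t'],s['tool_pos']); M=R.from_rotvec(s['orientation']).as_matrix(); print(M.round(3)); print('shift share',M.T@(np.array([.438,-.238,.004])-s['tool_pos'])/.2)
E
```

```text
1.7 [ 0.43370434 -0.23420785  0.03584443]
[[ 0.076  0.997 -0.01 ]
 [ 0.997 -0.076  0.007]
 [ 0.006 -0.011 -1.   ]]
shift share [-0.01828876  0.02457572  0.15885238]
```

{"fn": "jog_arm", "kwargs": {
  "rows": [
    [[-0.02,0.02,0.08],[0,0,0]],
    [[-0.02,0.02,0.15],[0,0,0]],
    [[-0.02,0.02,0.15],[0,0,0]]
  ]
}}

```text
t: 2.0
tool_pos: [0.442, -0.2429, 0.0126]
orientation: [-2.305, -2.133, 0.0]
force: [0.4, 0.4, 0.7]
opening: 0.093
gripper_force: 0.0
```

{"fn": "jog_arm", "kwargs": {
  "rows": [
    [[0,0,0],[0,0,0]],
    [[0,0,0],[0,0,0]],
    [[0,0,0],[0,0,0]],
    [[0,0,0],[0,0,0]],
    [[0,0,0],[0,0,0]]
  ],
  "hand": 1,
  "squeeze": 20
}}

```text
t: 2.5
tool_pos: [0.4423, -0.2437, 0.013]
orientation: [2.307, 2.132, 0.0]
force: [-0.7, 0.1, 0.3]
opening: 0.0579
gripper_force: 0.0
```

{"fn": "jog_arm", "kwargs": {
  "rows": [
    [[0,0,0],[0,0,0]],
    [[0,0,0],[0,0,0]],
    [[0,0,0],[0,0,0]]
  ]
}}

```text
t: 2.8
tool_pos: [0.4421, -0.2436, 0.0126]
orientation: [-2.307, -2.132, 0.0]
force: [0.2, -0.1, 0.2]
opening: 0.0334
gripper_force: 0.0
```

{"fn": "jog_arm", "kwargs": {
  "rows": [
    [[0.025,-0.02,0],[0,0,0]],
    [[0.025,-0.02,0],[0,0,0]],
    [[0.025,-0.02,0],[0,0,0]],
    [[0.025,-0.02,0],[0,0,0]],
    [[0.025,-0.02,0],[0,0,0]]
  ],
  "hand": -0.4
}}

```text
t: 3.3
tool_pos: [0.4387, -0.2384, 0.0127]
orientation: [2.307, 2.132, 0.0]
force: [-0.0, 0.1, 0.6]
opening: 0.0642
gripper_force: 0.0
```

{"fn": "jog_arm", "kwargs": {
  "rows": [
    [[0,0,0.045],[0,0,0]],
    [[0,0,0.045],[0,0,0]],
    [[0,0,0.045],[0,0,0]]
  ]
}}

```text
t: 3.6
tool_pos: [0.4381, -0.238, 0.003]
orientation: [-2.306, -2.132, 0.0]
force: [-0.3, 0.3, 0.2]
opening: 0.0651
gripper_force: 0.0
```

{"fn": "jog_arm", "kwargs": {
  "rows": [
    [[0,0,0],[0,0,0]],
    [[0,0,0],[0,0,0]],
    [[0,0,0],[0,0,0]],
    [[0,0,0],[0,0,0]],
    [[0,0,0],[0,0,0]]
  ],
  "hand": 1
}}

```text
t: 4.1
tool_pos: [0.4387, -0.2384, 0.0038]
orientation: [2.307, 2.132, 0.0]
force: [0.3, -0.5, 0.4]
opening: 0.041
gripper_force: 20.0
```

{"fn": "jog_arm", "kwargs": {
  "rows": [
    [[0,0,-0.1],[0,0,0]],
    [[0,0,-0.3],[0,0,0]],
    [[0,0,-0.55],[0,0,0]],
    [[0,0,-0.75],[0,0,0]],
    [[0,0,-0.75],[0,0,0]]
  ]
}}

```text
t: 4.6
tool_pos: [0.4421, -0.2407, 0.161]
orientation: [2.299, 2.125, 0.004]
force: [1.0, -1.0, -0.3]
opening: 0.0409
gripper_force: 20.0
```

{"fn": "jog_arm", "kwargs": {
  "rows": [
    [[0.15,0.015,0],[0,0,0]],
    [[0.38,0.03,0],[0,0,0]],
    [[0.6,0.05,0],[0,0,0]],
    [[0.82,0.065,0],[0,0,0]],
    [[0.96,0.077,0],[0,0,0]]
  ]
}}

```text
t: 5.1
tool_pos: [0.4686, -0.0454, 0.1529]
orientation: [-2.305, -2.133, -0.0]
force: [0.9, -0.6, -1.7]
opening: 0.041
gripper_force: 20.0
```

{"fn": "jog_arm", "kwargs": {
  "rows": [
    [[0,0,0],[0,0,-0.09]],
    [[0,0,0],[0,0,-0.18]],
    [[0,0,0],[0,0,-0.27]],
    [[0,0,0],[0,0,-0.36]],
    [[0,0,0],[0,0,-0.45]]
  ]
}}

```text
t: 5.6
tool_pos: [0.4686, -0.0479, 0.1528]
orientation: [-1.417, -2.803, 0.0]
force: [-0.2, 0.2, 0.3]
opening: 0.0409
gripper_force: 20.0
```

{"fn": "jog_arm", "kwargs": {
  "rows": [
    [[0,0,0],[0,0,-0.09]],
    [[0,0,0],[0,0,-0.18]],
    [[0,0,0],[0,0,-0.27]],
    [[0,0,0],[0,0,-0.36]],
    [[0,0,0],[0,0,-0.45]]
  ]
}}

```text
t: 6.1
tool_pos: [0.4686, -0.048, 0.1528]
orientation: [-0.36, -3.12, -0.0]
force: [-0.3, -0.2, -0.0]
opening: 0.0409
gripper_force: 20.0
```

{"fn": "jog_arm", "kwargs": {
  "rows": [
    [[0,0,0],[0,0,-0.09]],
    [[0,0,0],[0,0,-0.18]],
    [[0,0,0],[0,0,-0.27]],
    [[0,0,0],[0,0,-0.36]],
    [[0,0,0],[0,0,-0.45]]
  ]
}}

```text
t: 6.6
tool_pos: [0.4686, -0.048, 0.1528]
orientation: [0.742, -3.052, -0.001]
force: [-0.2, 0.7, 0.2]
opening: 0.0407
gripper_force: 20.0
```

{"fn": "jog_arm", "kwargs": {
  "rows": [
    [[0,0,0],[0,0,-0.09]],
    [[0,0,0],[0,0,-0.18]],
    [[0,0,0],[0,0,-0.27]],
    [[0,0,0],[0,0,-0.36]],
    [[0,0,0],[0,0,-0.36]]
  ]
}}

```text
t: 7.1
tool_pos: [0.4725, -0.011, 0.1512]
orientation: [1.489, -2.738, 0.055]
force: [-0.6, -0.5, -0.2]
opening: 0.041
gripper_force: 20.0
```

```bash
cat >> h.py <<'E'
from scipy.spatial.transform import Rotation as Rn
def go(target=None):
    s=robot.read_state(); M=Rn.from_rotvec(s['orientation']).as_matrix(); print(s['t'],s['tool_pos'].round(4),s['q'].round(3),s['opening'],s['gripper_force'],s['force'].round(1)); print(M.round(3))
    if target is not None: print('share',(M.T@(np.array(target)-s['tool_pos'])/.2).round(3))
    return s,M
E
python3 - <<'E'
from h import *
w=snap('wrist','wrist2'); snap('side','side2'); snap('scene','scene2')
go([.507,.134,.10])
m=np.zeros((600,800,3),np.uint8)
a=lambda t,x,y,ww,hh,k: cv2.resize(cv2.imread(f'pics/{t}.png')[y:y+hh,x:x+ww],None,fx=k,fy=k,interpolation=cv2.INTER_CUBIC)
m[:300,:400]=a('scene2',150,235,133,100,3)[:300,:399].repeat(1,1) if 0 else cv2.resize(a('scene2',150,235,133,100,3),(400,300))
m[:300,400:]=cv2.resize(a('side2',185,90,133,100,3),(400,300))
m[300:,:480]=cv2.resize(cv2.imread('pics/wrist2.png'),(480,300))
cv2.imwrite('pics/m2.png',m)
E
```

```text
7.25 [ 0.4725 -0.0137  0.1517] [-0.103 -0.174  1.912 -0.044  1.404 -2.657] 0.0413238351477857 19.979754294035956 [-0.2  0.6  0.3]
[[-0.548 -0.836 -0.004]
 [-0.836  0.548 -0.043]
 [ 0.038 -0.02  -0.999]]
share [-0.721  0.265  0.226]
```

View pics/m2.png

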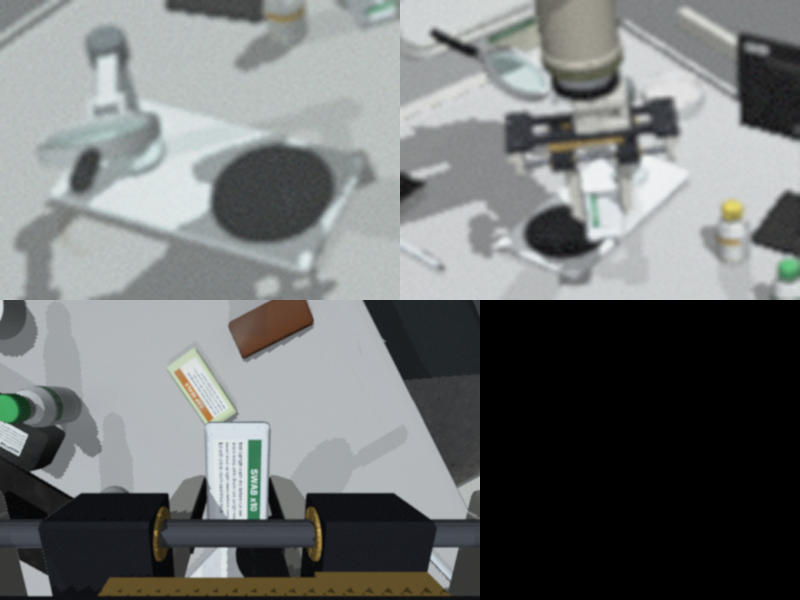

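The montage shows the pack held flat between the fingers, with the wrist joint near its limit. The magnifier is still swung left with its handle tipped up, and the orange pack is untouched. Moving over the disc now.

{"fn": "jog_arm", "kwargs": {
  "rows": [
    [[-0.15,0.055,0],[0,0,0]],
    [[-0.35,0.13,0],[0,0,0]],
    [[-0.55,0.2,0],[0,0,0]],
    [[-0.72,0.265,0],[0,0,0]],
    [[-0.72,0.265,0],[0,0,0]]
  ]
}}

```text
t: 7.75
tool_pos: [0.5078, 0.1382, 0.1452]
orientation: [1.484, -2.742, 0.054]
force: [-0.9, -0.2, 0.6]
opening: 0.041
gripper_force: 20.0
```

```bash
python3 - <<'E'
from h import *
import math
s,M=go([.507,.134,.05])
z=M[:,2]; print('tilt fix tool share', (M.T@np.cross(z,[0,0,-1])/(math.pi/2)).round(4))
for t in ('scene2','side2','wrist0'):
    c=load(t); f=cv2.cvtColor(c['frame'],cv2.COLOR_RGB2GRAY); p=proj(c,[.507,.134,.015]).astype(int)
    mk=(f<75).astype(np.uint8); n,l=cv2.connectedComponents(mk); 
    i=l[p[1],p[0]]; cs=cv2.findContours((l==i).astype(np.uint8),0,2)[0]
    (cx,cy),ax,an=cv2.fitEllipse(max(cs,key=cv2.contourArea)); print(t,p,(cx,cy),ax,onz(c,(cx,cy),.015))
E
```

```text
7.75 [0.5078 0.1382 0.1452] [ 0.197 -0.006  1.767 -0.041  1.393 -2.358] 0.04096101781015015 19.980274115223438 [-0.9 -0.2  0.6]
[[-0.547 -0.837 -0.004]
 [-0.836  0.547 -0.042]
 [ 0.037 -0.019 -0.999]]
share [0.002 0.001 0.476]
tilt fix tool share [-0.0124 -0.0235  0.    ]
scene2 [241 297] (240.01231384277344, 299.2355041503906) (29.21217918395996, 38.78423309326172) [0.50494637 0.1410405  0.015     ]
side2 [240 166] (237.42161560058594, 167.8826141357422) (15.374903678894043, 21.297964096069336) [0.49374275 0.13381085 0.015     ]
wrist0 [220  39] (219.5589599609375, 28.820512771606445) (101.32332611083984, 117.3918685913086) [0.50653593 0.14377769 0.015     ]
```

{"fn": "jog_arm", "kwargs": {
  "rows": [
    [[0,0,0.1],[-0.012,-0.024,0]],
    [[0,0,0.25],[-0.012,-0.024,0]],
    [[0,0,0.4],[-0.012,-0.024,0]],
    [[0,0,0.5],[-0.012,-0.024,0]],
    [[0,0,0.5],[-0.012,-0.024,0]]
  ]
}}

```text
t: 8.25
tool_pos: [0.5042, 0.1292, 0.0422]
orientation: [1.487, -2.761, -0.001]
force: [-0.2, -1.1, -0.1]
opening: 0.0409
gripper_force: 20.0
```

```bash
python3 - <<'E'
from h import *
s,M=go([.506,.137,.0195])
for t in ('side0',):
    c=load(t); f=cv2.cvtColor(c['frame'],cv2.COLOR_RGB2GRAY); p=proj(c,[.507,.134,.015]).astype(int)
    mk=(f<75).astype(np.uint8); n,l=cv2.connectedComponents(mk); 
    i=l[p[1],p[0]]; cs=cv2.findContours((l==i).astype(np.uint8),0,2)[0]
    (cx,cy),ax,an=cv2.fitEllipse(max(cs,key=cv2.contourArea)); print(t,p,(cx,cy),ax,onz(c,(cx,cy),.015))
E
```

```text
8.25 [0.5042 0.1292 0.0422] [ 1.530e-01  8.400e-02  1.874e+00 -2.000e-03  1.189e+00 -2.405e+00] 0.040907762203107774 19.979772728984244 [-0.2 -1.1 -0.1]
[[-0.55  -0.835 -0.005]
 [-0.835  0.55  -0.002]
 [ 0.005  0.003 -1.   ]]
share [-0.038  0.013  0.113]
side0 [240 166] (239.89749145507812, 166.74168395996094) (15.178396224975586, 25.491806030273438) [0.50503565 0.13302788 0.015     ]
```

{"fn": "jog_arm", "kwargs": {
  "rows": [
    [[-0.02,0.007,0.04],[0,0,0]],
    [[-0.035,0.013,0.08],[0,0,0]],
    [[-0.035,0.013,0.1],[0,0,0]],
    [[-0.035,0.013,0.1],[0,0,0]],
    [[-0.035,0.013,0.1],[0,0,0]]
  ]
}}

```text
t: 8.75
tool_pos: [0.509, 0.1387, 0.0261]
orientation: [-1.493, 2.763, -0.003]
force: [-0.2, -0.2, -0.2]
opening: 0.0412
gripper_force: 20.0
```

{"fn": "jog_arm", "kwargs": {
  "rows": [
    [[0.015,0.008,0.02],[0,0,0]],
    [[0.015,0.008,0.032],[0,0,0]],
    [[0.015,0.008,0.032],[0,0,0]]
  ]
}}

```text
t: 9.05
tool_pos: [0.5054, 0.1368, 0.019]
orientation: [-1.493, 2.764, -0.002]
force: [-0.1, -0.7, 0.1]
opening: 0.0409
gripper_force: 20.0
```

{"fn": "jog_arm", "kwargs": {
  "rows": [
    [[0,0,0],[0,0,0]],
    [[0,0,0],[0,0,0]],
    [[0,0,0],[0,0,0]],
    [[0,0,0],[0,0,0]],
    [[0,0,0],[0,0,0]]
  ],
  "hand": -0.4
}}

```text
t: 9.55
tool_pos: [0.5059, 0.1369, 0.0194]
orientation: [-1.493, 2.764, -0.002]
force: [0.4, -0.0, -1.2]
opening: 0.0647
gripper_force: 0.0
```

{"fn": "jog_arm", "kwargs": {
  "rows": [
    [[0,0,-0.1],[0,0,0]],
    [[0,0,-0.3],[0,0,0]],
    [[0,0,-0.55],[0,0,0]],
    [[0,0,-0.8],[0,0,0]],
    [[0,0,-1],[0,0,0]]
  ]
}}

```text
t: 10.05
tool_pos: [0.506, 0.1372, 0.2227]
orientation: [-1.491, 2.761, -0.004]
force: [1.4, -0.6, -0.1]
opening: 0.0651
gripper_force: 0.0
```

```bash
python3 - <<'E'
from h import *
for n in('scene','side','wrist'): snap(n,n+'3')
s,M=go()
c=load('side3')
a=lambda t,x,y,ww,hh,size: cv2.resize(cv2.imread(f'pics/{t}.png')[y:y+hh,x:x+ww],size,interpolation=cv2.INTER_CUBIC)
m=np.vstack([np.hstack([a('scene3',150,235,120,90,(400,300)),a('side3',185,90,120,90,(400,300))]),np.hstack([a('wrist3',0,0,640,400,(480,300)),np.zeros((300,320,3),np.uint8)])])
cv2.imwrite('pics/m3.png',m)
E
```

```text
10.2 [0.5078 0.1375 0.2235] [ 1.680e-01 -8.100e-02  1.694e+00 -1.000e-03  1.520e+00 -2.393e+00] 0.06540850904168567 0.0 [-0.2  0.2  0.5]
[[-0.548 -0.836  0.009]
 [-0.836  0.548  0.   ]
 [-0.005 -0.007 -1.   ]]
```

View pics/m3.png

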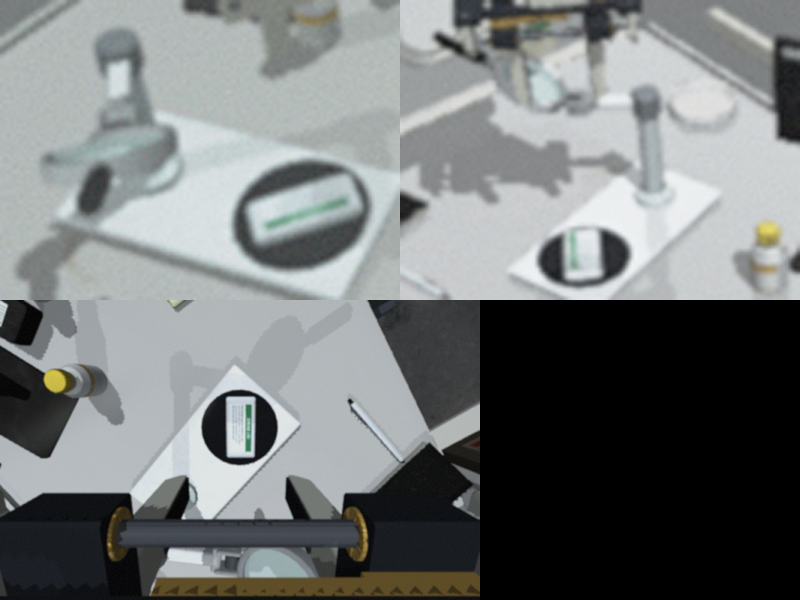

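The montage shows the pack lying flat and centred on the black disc, at scene crop (303,212) and wrist (320,168). The arm is still swung left with the handle up. Now I'll fit the magnifier's swing and tilt.

```bash
cat > mag.py <<'E'
from h import *
def pts(col,yaw,sw,ti,r):
    # yaw: world direction of the magnifier -x axis; positive swing = clockwise; r = distance from hinge
    a=yaw-sw; u=np.array([np.cos(a),np.sin(a),0])
    return np.array([col[0],col[1],.15])+u*(.085+r*np.cos(ti))+np.array([0,0,r*np.sin(ti)])
E
python3 - <<'E'
from mag import *
from scipy.optimize import least_squares
s0,d0,s3,d3,w3=[load(t) for t in('scene0','side0','scene3','side3','wrist3')]
D=lambda x,y:(185+(x-400)*.3,90+y*.3); S0=lambda x,y:(160+x*.3,235+y*.3); S=lambda x,y:(150+x*.3,235+y*.3)
W=(239*4/3,128*4/3)
print('disc w',onz(w3,W,.015),'foot w',onz(w3,(192*4/3,194*4/3),.012),'foot d',onz(d3,D(654,197),.012),'foot s',onz(s3,S(160,172),.012), onz(s0,S0(97,120),.012))
print('col top',tri((s3,S(118,50)),(d3,D(648,98))))
disc=np.array([.506,.136])
def res(p,full=False):
    yaw,sw,ti=p; col=disc-.14*np.array([np.cos(yaw),np.sin(yaw)])
    r=[]
    for c,q,k in ((d0,D(437,37),.170),(d0,D(497,65),.108),(s0,S0(62,190),.14),(s0,S0(72,150),.055),(d0,D(533,80),.055)):
        r+=list(proj(c,pts(col,yaw,sw,ti,k))-q)
    r+=list(proj(d3,[*col,.15])-D(648,98)); r+=list(proj(d3,[*col,.012])-D(654,197)); 
    return np.array(r)
o=least_squares(res,[np.radians(195.9),1.0,.5]); print(o.x,np.degrees(o.x[0]),res(o.x).round(1))
yaw=o.x[0]; col=disc-.14*np.array([np.cos(yaw),np.sin(yaw)]); print('col',col)
for k in (.055,.11,.14,.17): print(k,pts(col,*o.x,k).round(4))
print('final grip',pts(col,yaw,0,0,.14))
E
```

```text
disc w [0.50807855 0.13592494 0.015     ] foot w [0.62772594 0.18404089 0.012     ] foot d [0.63898129 0.17022604 0.012     ] foot s [0.63498745 0.17341818 0.012     ] [0.70169892 0.14777706 0.012     ]
col top (array([0.64533622, 0.17455009, 0.15040157]), [np.float64(0.0014528651823072262), np.float64(0.0014528651823069376)])
[3.37619762 0.97589349 0.52507719] 193.4418744560339 [ 0.   0.1 -2.4 -1.1 -1.1  0.1  1.7 -0.5 -0.3  0.5  0.1  1.4  0.9 -0.1]
col [0.64216487 0.16854423]
0.055 [0.5444 0.2581 0.1776]
0.11 [0.5093 0.2902 0.2051]
0.14 [0.4901 0.3077 0.2202]
0.17 [0.471  0.3253 0.2352]
final grip [0.42332847 0.116241   0.15      ]
```

{"fn": "jog_arm", "kwargs": {
  "rows": [
    [[0,0,-0.15],[0,0,0.09]],
    [[0,0,-0.3],[0,0,0.18]],
    [[0,0,-0.35],[0,0,0.27]],
    [[0,0,-0.35],[0,0,0.36]],
    [[0,0,-0.35],[0,0,0.45]]
  ]
}}

```text
t: 10.7
tool_pos: [0.5051, 0.1371, 0.288]
orientation: [0.435, -3.111, 0.002]
force: [-0.3, 0.3, -0.9]
opening: 0.0649
gripper_force: 0.0
```

{"fn": "jog_arm", "kwargs": {
  "rows": [
    [[0,0,0],[0,0,0.09]],
    [[0,0,0],[0,0,0.18]],
    [[0,0,0],[0,0,0.27]],
    [[0,0,0],[0,0,0.36]],
    [[0,0,0],[0,0,0.45]]
  ]
}}

```text
t: 11.2
tool_pos: [0.5047, 0.1371, 0.2871]
orientation: [-0.669, -3.068, 0.003]
force: [-0.6, 0.4, 0.5]
opening: 0.065
gripper_force: 0.0
```

{"fn": "jog_arm", "kwargs": {
  "rows": [
    [[0,0,0],[0,0,0.1]],
    [[0,0,0],[0,0,0.2]],
    [[0,0,0],[0,0,0.2]]
  ]
}}

```text
t: 11.5
tool_pos: [0.5048, 0.1371, 0.2874]
orientation: [-1.136, -2.928, 0.003]
force: [0.3, -0.6, 0.9]
opening: 0.0649
gripper_force: 0.0
```

```bash
python3 - <<'E'
from h import *
s,M=go([.490,.308,.28]); print(np.degrees(np.arctan2(M[1,0],M[0,0])))
E
```

```text
11.5 [0.5048 0.1371 0.2874] [ 1.680e-01 -9.500e-02  1.592e+00 -1.000e-03  1.646e+00 -6.620e-01] 0.06492134927790416 0.0 [ 0.3 -0.6  0.9]
[[-0.738  0.675 -0.002]
 [ 0.675  0.738 -0.002]
 [ 0.    -0.002 -1.   ]]
share [0.631 0.581 0.036]
137.57727928401903
```

{"fn": "jog_arm", "kwargs": {
  "rows": [
    [[0.15,0.14,0],[0,0,0]],
    [[0.33,0.3,0],[0,0,0]],
    [[0.5,0.46,0],[0,0,0]],
    [[0.63,0.58,0],[0,0,0]],
    [[0.63,0.58,0],[0,0,0]]
  ]
}}

```text
t: 12.0
tool_pos: [0.4885, 0.3116, 0.2873]
orientation: [-1.119, -2.934, 0.002]
force: [-0.8, -1.0, 0.1]
opening: 0.0652
gripper_force: 0.0
```

```bash
python3 - <<'E'
from h import *
for n in('scene','side','wrist'): snap(n,n+'4')
s,M=go([.490,.308,.201])
a=lambda t,x,y,ww,hh,size: cv2.resize(cv2.imread(f'pics/{t}.png')[y:y+hh,x:x+ww],size,interpolation=cv2.INTER_CUBIC)
m=np.vstack([np.hstack([a('scene4',130,200,120,90,(400,300)),a('side4',165,60,120,90,(400,300))]),np.hstack([a('wrist4',0,0,640,400,(480,300)),np.zeros((300,320,3),np.uint8)])])
cv2.imwrite('pics/m4.png',m)
E
```

```text
12.15 [0.4899 0.3074 0.288 ] [ 0.473  0.055  1.443 -0.002  1.645 -0.363] 0.06481183008778912 0.0 [-1.1 -0.1 -0.2]
[[-0.742  0.67  -0.   ]
 [ 0.67   0.742 -0.002]
 [-0.001 -0.002 -1.   ]]
share [0.002 0.004 0.435]
```

View pics/m4.png

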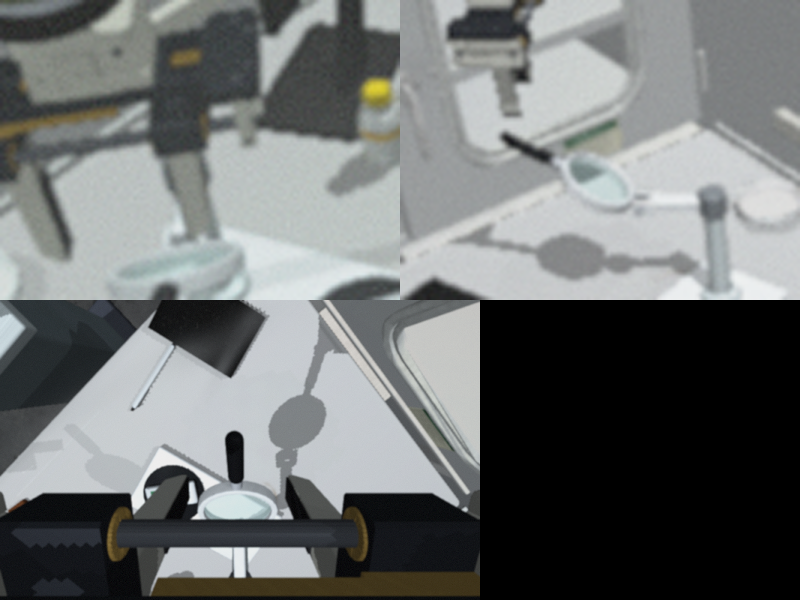

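The wrist view shows the handle from (312,176) to (315,243), centred between the open fingers. In the side crop it runs from (503,136) to (550,160), just below the fingers.

```bash
python3 - <<'E'
from h import *
w,d=load('wrist4'),load('side4')
D=lambda x,y:(165+(x-400)*.3,60+y*.3)
print(tri((w,(312,177)),(d,D(503,136))),tri((w,(314.7,242)),(d,D(550,160))))
s,M=go()
for q in ((312,177),(314.7,242)): o,dd=ray(w,q); X=o+dd*(0.22-o[2])/dd[2]; print('tool',(M.T@(X-s['tool_pos'])).round(4))
E
```

```text
(array([0.46856861, 0.32434621, 0.23780388]), [np.float64(0.0012126142625676817), np.float64(0.0012126142625677482)]) (array([0.50684276, 0.28992839, 0.20863484]), [np.float64(0.002398213517257761), np.float64(0.0023982135172577186)])
12.15 [0.4899 0.3074 0.288 ] [ 0.473  0.055  1.443 -0.002  1.645 -0.363] 0.06481183008778912 0.0 [-1.1 -0.1 -0.2]
[[-0.742  0.67  -0.   ]
 [ 0.67   0.742 -0.002]
 [-0.001 -0.002 -1.   ]]
tool [ 0.025  -0.0023  0.068 ]
tool [-0.022  -0.0004  0.0681]
```

{"fn": "jog_arm", "kwargs": {
  "rows": [
    [[0,-0.007,0.1],[0,0,0]],
    [[0,-0.007,0.22],[0,0,0]],
    [[0,-0.007,0.35],[0,0,0]],
    [[0,-0.007,0.42],[0,0,0]],
    [[0,-0.007,0.42],[0,0,0]]
  ]
}}

```text
t: 12.65
tool_pos: [0.4882, 0.3049, 0.2024]
orientation: [-1.133, -2.929, 0.007]
force: [-1.0, 0.1, -0.6]
opening: 0.0651
gripper_force: 0.0
```

{"fn": "jog_arm", "kwargs": {
  "rows": [
    [[0,0,0],[0,0,0]],
    [[0,0,0],[0,0,0]],
    [[0,0,0],[0,0,0]],
    [[0,0,0],[0,0,0]],
    [[0,0,0],[0,0,0]]
  ],
  "hand": 1,
  "squeeze": 15
}}

```text
t: 13.15
tool_pos: [0.4896, 0.3068, 0.2057]
orientation: [1.131, 2.929, 0.0]
force: [0.0, 1.1, 0.1]
opening: 0.0298
gripper_force: 0.0
```

{"fn": "jog_arm", "kwargs": {
  "rows": [
    [[0,0,0],[0,0,0]],
    [[0,0,0],[0,0,0]],
    [[0,0,0],[0,0,0]]
  ]
}}

```text
t: 13.45
tool_pos: [0.4893, 0.3067, 0.2052]
orientation: [1.132, 2.929, -0.001]
force: [0.9, 0.0, 0.4]
opening: 0.0155
gripper_force: 15.0
```

```bash
python3 - <<'E'
from h import *
go()
E
```

```text
13.45 [0.4893 0.3067 0.2052] [ 4.720e-01  7.600e-02  1.571e+00 -1.000e-03  1.494e+00 -3.610e-01] 0.01551106133490857 14.951181560754776 [0.9 0.  0.4]
[[-0.74   0.672  0.001]
 [ 0.672  0.74  -0.001]
 [-0.002  0.    -1.   ]]
```

{"fn": "jog_arm", "kwargs": {
  "rows": [
    [[-0.002,-0.066,0],[0,0,-0.0411]],
    [[-0.0085,-0.132,0],[0,0,-0.0822]],
    [[-0.019,-0.197,0],[0,0,-0.1233]],
    [[-0.034,-0.262,0],[0,0,-0.1644]],
    [[-0.053,-0.325,0],[0,0,-0.2056]]
  ]
}}

```text
t: 13.95
tool_pos: [0.4549, 0.2504, 0.2052]
orientation: [0.642, 3.07, -0.001]
force: [12.1, -3.2, -4.4]
opening: 0.0157
gripper_force: 15.0
```

```bash
python3 - <<'E'
from h import *
s,M=go(); v=s['tool_pos'][:2]-[.642,.1695]; print(np.linalg.norm(v),np.degrees(np.arctan2(v[1],v[0])),np.degrees(np.arctan2(M[1,0],M[0,0])))
E
```

```text
13.95 [0.4549 0.2504 0.2052] [ 0.407 -0.086  1.732 -0.004  1.491 -0.751] 0.01570717398226343 15.010728389024734 [12.1 -3.2 -4.4]
[[-0.916  0.401  0.005]
 [ 0.401  0.916 -0.002]
 [-0.005  0.    -1.   ]]
0.20384094573684206 156.61009371051122 156.37769813289927
```

{"fn": "jog_arm", "kwargs": {
  "rows": [
    [[-0.002,-0.066,0],[0,0,-0.0411]],
    [[-0.0085,-0.132,0],[0,0,-0.0822]],
    [[-0.019,-0.197,0],[0,0,-0.1233]],
    [[-0.034,-0.262,0],[0,0,-0.1644]],
    [[-0.053,-0.325,0],[0,0,-0.2056]]
  ]
}}

```text
t: 14.45
tool_pos: [0.4401, 0.1868, 0.2053]
orientation: [0.14, 3.13, -0.001]
force: [18.6, 1.0, -11.0]
opening: 0.0154
gripper_force: 15.1
```

{"fn": "jog_arm", "kwargs": {
  "rows": [
    [[-0.002,-0.066,0],[0,0,-0.0411]],
    [[-0.0085,-0.132,0],[0,0,-0.0822]],
    [[-0.019,-0.197,0],[0,0,-0.1233]],
    [[-0.034,-0.262,0],[0,0,-0.1644]],
    [[-0.053,-0.325,0],[0,0,-0.2056]]
  ]
}}

```text
t: 14.95
tool_pos: [0.4445, 0.1223, 0.2056]
orientation: [-0.366, 3.112, 0.0]
force: [17.3, 6.6, -10.1]
opening: 0.0152
gripper_force: 15.1
```

```bash
python3 - <<'E'
from h import *
snap('scene','scene5');snap('side','side5')
s,M=go(); v=s['tool_pos'][:2]-[.642,.1695]; print(np.linalg.norm(v),np.degrees(np.arctan2(v[1],v[0])),np.degrees(np.arctan2(M[1,0],M[0,0])))
E
```

```text
15.05 [0.4446 0.1214 0.2056] [ 1.560e-01 -2.580e-01  1.883e+00 -1.000e-03  1.508e+00 -1.647e+00] 0.01563780793982083 15.008860677480698 [15.5  4.3 -8.8]
[[-0.973 -0.23   0.008]
 [-0.23   0.973  0.   ]
 [-0.008 -0.002 -1.   ]]
0.20314853567769312 -166.31513220958644 -166.67520438055018
```

{"fn": "jog_arm", "kwargs": {
  "rows": [
    [[0.035,0,0.067],[0,0,0]],
    [[0.062,0,0.135],[0,0,0]],
    [[0.085,0,0.216],[0,0,0]],
    [[0.1,0,0.294],[0,0,0]],
    [[0.103,0,0.373],[0,0,0]]
  ]
}}

```text
t: 15.55
tool_pos: [0.4216, 0.1171, 0.1302]
orientation: [-0.363, 3.119, -0.002]
force: [0.9, -0.4, 1.9]
opening: 0.0156
gripper_force: 15.0
```

{"fn": "jog_arm", "kwargs": {
  "rows": [
    [[0,0,0],[0,0,0]],
    [[0,0,0],[0,0,0]]
  ]
}}

```text
t: 15.75
tool_pos: [0.4213, 0.1171, 0.1299]
orientation: [-0.363, 3.121, -0.002]
force: [1.0, -0.1, -2.7]
opening: 0.0156
gripper_force: 15.0
```

```bash
python3 - <<'E'
from h import *
for n in('scene','side','wrist'): snap(n,n+'6')
s,M=go(); v=s['tool_pos'][:2]-[.642,.1695]; print(np.linalg.norm(v),np.degrees(np.arctan2(v[1],v[0])))
c=load('scene6');print(proj(c,[.506,.136,.15])); c=load('side6');print(proj(c,[.506,.136,.15]))
a=lambda t,x,y,ww,hh,size: cv2.resize(cv2.imread(f'pics/{t}.png')[y:y+hh,x:x+ww],size,interpolation=cv2.INTER_CUBIC)
m=np.vstack([np.hstack([a('scene6',170,215,120,90,(400,300)),a('side6',180,80,120,90,(400,300))]),np.hstack([a('wrist6',0,0,640,400,(480,300)),np.zeros((300,320,3),np.uint8)])])
cv2.imwrite('pics/m6.png',m)
E
```

```text
15.9 [0.4213 0.1171 0.1304] [ 1.550e-01 -2.660e-01  2.029e+00 -1.000e-03  1.378e+00 -1.647e+00] 0.015267178660771659 14.996587336063385 [ 0.8 -0.4 -2.7]
[[-0.973 -0.229  0.   ]
 [-0.229  0.973 -0.001]
 [ 0.    -0.001 -1.   ]]
0.2268796735619749 -166.64464553498843
[234.66476932 262.67385668]
[235.6958553  138.25826067]
```

View pics/m6.png

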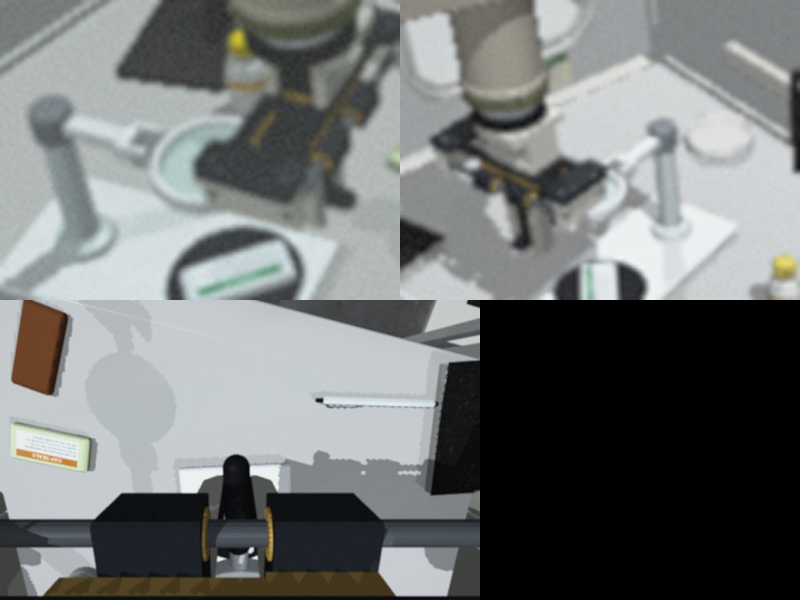

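The montage shows the gripper holding the handle with the lens over the disc, the pack still centred and the orange pack in place. I'll let go and rise straight up.

{"fn": "jog_arm", "kwargs": {
  "rows": [
    [[0,0,0],[0,0,0]],
    [[0,0,0],[0,0,0]],
    [[0,0,0],[0,0,0]],
    [[0,0,0],[0,0,0]],
    [[0,0,0],[0,0,0]]
  ],
  "hand": -0.4
}}

```text
t: 16.4
tool_pos: [0.4218, 0.1172, 0.1308]
orientation: [-0.363, 3.119, -0.002]
force: [-0.1, 0.7, 0.5]
opening: 0.051
gripper_force: 0.0
```

{"fn": "jog_arm", "kwargs": {
  "rows": [
    [[0,0,-0.1],[0,0,0]],
    [[0,0,-0.3],[0,0,0]],
    [[0,0,-0.55],[0,0,0]],
    [[0,0,-0.8],[0,0,0]],
    [[0,0,-1],[0,0,0]]
  ]
}}

```text
t: 16.9
tool_pos: [0.4216, 0.1174, 0.334]
orientation: [-0.362, 3.117, -0.002]
force: [0.7, 0.6, 0.6]
opening: 0.0651
gripper_force: 0.0
```

{"fn": "jog_arm", "kwargs": {
  "rows": [
    [[0,-0.2,0],[0,0,0]],
    [[0,-0.4,0],[0,0,0]],
    [[0,-0.6,0],[0,0,0]],
    [[0,-0.8,0],[0,0,0]],
    [[0,-0.8,0],[0,0,0]]
  ]
}}

```text
t: 17.4
tool_pos: [0.4584, -0.0422, 0.3305]
orientation: [-0.355, 3.121, -0.004]
force: [-0.7, -0.0, 0.2]
opening: 0.0652
gripper_force: 0.0
```

```bash
python3 - <<'E'
from h import *
for n in('scene','side','wrist'): snap(n,n+'7')
s,M=go()
a=lambda t,x,y,ww,hh,size: cv2.resize(cv2.imread(f'pics/{t}.png')[y:y+hh,x:x+ww],size,interpolation=cv2.INTER_CUBIC)
m=np.vstack([np.hstack([a('scene7',170,225,120,90,(400,300)),a('side7',180,80,120,90,(400,300))]),np.hstack([a('wrist7',0,0,640,400,(480,300)),a('side7',180,80,320,300,(320,300))])])
cv2.imwrite('pics/m7.png',m)
E
```

```text
17.55 [ 0.458  -0.038   0.3308] [-0.194 -0.273  1.67  -0.     1.743 -1.996] 0.06526977975779084 0.0 [-0.1  1.3 -0.9]
[[-0.974 -0.229  0.001]
 [-0.229  0.974 -0.   ]
 [-0.001 -0.001 -1.   ]]
```

View pics/m7.png

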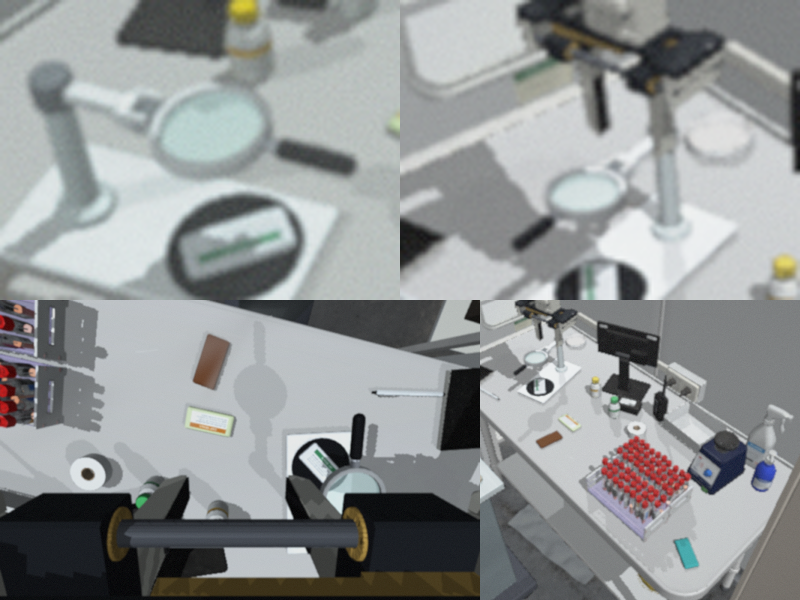

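The montage shows the lens at scene crop (211,130) and side crop (587,193), with the handle running outward and the gripper clear. The pack is on the disc, and the orange pack and bottles are in place. Now the numbers.

```bash
python3 - <<'E'
from h import *
s,d,w=load('scene7'),load('side7'),load('wrist7')
S=lambda x,y:(170+x*.3,225+y*.3); D=lambda x,y:(180+(x-400)*.3,80+y*.3)
L=tri((s,S(211,130)),(d,D(587,193))); t=tri((s,S(354,163)),(d,D(515,245)),(w,(477.5,155))); i=tri((s,S(281,151)),(d,D(552,222)),(w,(476,206)))
print('lens',L,'tip',t,'in',i); v=t[0]-i[0]; print('tilt',np.arctan2(v[2],np.hypot(v[0],v[1])),np.hypot(v[0],v[1])); v=t[0]-L[0]; print('tilt2',np.arctan2(v[2],np.hypot(v[0],v[1])))
print('disc s',onz(s,S(234,247),.015),'d',onz(d,D(601,292),.015))
E
```

```text
lens (array([0.50901286, 0.13920545, 0.1473832 ]), [np.float64(0.0010414091247544148), np.float64(0.0010414091247543647)]) tip (array([0.39643293, 0.10886703, 0.15203388]), [np.float64(0.0010068346807306915), np.float64(0.0007200747482673002), np.float64(0.0015391541193870415)]) in (array([0.45036361, 0.12594984, 0.14651586]), [np.float64(0.0004671346506238372), np.float64(0.002874875948212238), np.float64(0.0030905034271465075)])
tilt 0.09723290984190264 0.05657155218117683
tilt2 0.039865954179916195
disc s [0.50484042 0.14042027 0.015     ] d [0.50313335 0.12769369 0.015     ]
```

```bash
python3 - <<'E'
from h import *
out=[]
for n,box in (('scene7',(250,262,282,280)),('side7',(210,142,230,157)),('wrist7',(455,135,500,225))):
    c=load(n); g=cv2.cvtColor(c['frame'],cv2.COLOR_RGB2GRAY); x0,y0,x1,y1=box; r=g[y0:y1,x0:x1]
    b=cv2.resize(r,None,fx=8,fy=8,interpolation=cv2.INTER_CUBIC); mk=((b<95) if n!='side7' else (b<75)).astype(np.uint8)
    k=max(cv2.findContours(mk,0,2)[0],key=cv2.contourArea); q=cv2.minAreaRect(k); p=np.array([q[0][0]/8+x0-.44,q[0][1]/8+y0-.44]); print(n,p,np.array(q[1])/8,q[2]); out.append((c,p))
for cmb in ((0,1),(0,2),(1,2),(0,1,2)):
    X,e=tri(*[out[i] for i in cmb]); print(cmb,X.round(4),np.round(e,4),'dist col',np.hypot(*(X[:2]-[.642,.1695])).round(4),'tilt',((X[2]-.15)/.14).round(3))
for n in (.140,.150,.160): 
    u=np.array([np.cos(np.radians(193.4)),np.sin(np.radians(193.4))])*.225; print(n,[proj(o[0],[.642+u[0],.1695+u[1],n]).round(1) for o in out])
E
```

```text
scene7 [264.23577553 271.80698544] [23.12622833  5.08804703] 14.420774459838867
side7 [219.62855774 149.63074738] [ 3.58923817 13.92404079] 53.70737075805664
wrist7 [469.66246372 187.9728418 ] [29.14108849 75.16374969] 4.723111629486084
(0, 1) [0.424  0.1183 0.1502] [0.0009 0.0009] dist col 0.2239 tilt 0.001
(0, 2) [0.4302 0.1152 0.1454] [0.0019 0.0019] dist col 0.2186 tilt -0.033
(1, 2) [0.4284 0.1188 0.1463] [0.0044 0.0044] dist col 0.2196 tilt -0.027
(0, 1, 2) [0.4273 0.117  0.1481] [0.001  0.0043 0.0047] dist col 0.221 tilt -0.013
0.14 [array([265.4, 274.8]), array([220.1, 151.9]), array([471.3, 179. ])]
0.15 [array([265., 272.]), array([219.7, 149.7]), array([475.5, 180.9])]
0.16 [array([264.7, 269.1]), array([219.3, 147.5]), array([480., 183.])]
```

From the scene and side views the handle's middle is 150.2 mm high, so the tilt is about 0. The lens is within about 4 mm of the disc centre, and the pack is on the disc and centred by eye. Everything is released, so I'm handing in.

```bash
python3 -c "
from h import *
print(robot.close_job())"
```

```text
the job is handed in; nothing more can be done
None
```

I handed the job in at about 17.6 s: the green-striped pack lies flat on the black disc, the lens measured within about 4 mm of the disc centre and level, the orange pack and bottles look undisturbed, and the gripper touches nothing; no verdict came back.

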